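# Thread the scan-head carriage on to the bent rail

### The job

Fit the orange scan-head carriage on to the free end of the bent steel rail, with its lens on the side of the turntable, and slide it round the bend, turning it with the rail, until it is up against the black stop collar; then let go and leave it hanging there. The rail has been set by hand and stands a few degrees off its nominal line, so feel your way and never force the carriage against it (a good 20 N is too much). Leave the printed sample on the turntable and the spare grey carriage where they are.

Things in the scene. Friction and masses are not known exactly. Their poses are not given: they have to be found in the camera images.
- carriage_bore (a point): middle of the 13 mm bore through the loose carriage, an orange printed block 30 mm along x (bore axis), 34 mm wide along y, on a black pod of the same plan. It stands upright on the table: underside 48 mm below this point, top 18 mm above, orange part from 18 mm below up. 0.14 to 0.26 kg, weight low. Pinch it across y by the orange part.
- carriage: the same carriage, origin at the middle of its underside, same axes (x along the bore, z up)
- carriage_lens (a point): the carriage's round lens, low on its +y face (17 mm out, 15 mm above the underside)
- rail_tip (a point): free domed end of the rail, a level steel rod 10 mm thick, axis 110 mm above the table. Fixed to the stand: x is the nominal threading direction, y level towards the turntable, z up. The whole rail has been swung about the vertical through this point by an unknown, unreported angle of up to 0.14 rad either way and clamped rigid; these axes do not turn with it. The carriage slides with 1.5 mm play all round.
- bend_start (a point): nominal place (not swung) on the rod's axis where, 50 mm from the tip, the bend begins: radius 150 mm to the axis, 75 deg to the left (tip's +y), then straight on. Same axes as the tip's
- stop_nominal (a point): nominal place (not swung) of the face of the black stop collar (26 mm across), on the rod's axis 25 mm past the end of the bend; truly up to 34 mm to either side of here. 20 mm beyond the face a post 20 mm thick, up to 8 mm above the axis, carries the rail; nothing else does
- stand: the scanning stand: grey base plate 300 x 330 mm, 12 mm thick, with turntable, a control box 32 mm high, and the rail; origin on the table under the rail's tip, axes as the tip's
- turntable_top (a point): centre of the top of the turntable (150 mm across, 40 mm above the table), at the nominal centre of the rail's bend
- sample_mid (a point): middle of the green printed vase on the turntable (56 mm across, 55 mm high, this point 27 mm up); not to be disturbed
- spare_bore (a point): bore centre of the spare carriage, same shape as the orange one but grey with a blue pod, standing on the table; not to be disturbed
Things that resemble listed ones, but are neither listed nor needed, are in the scene too. What is shaped like the carriage but pink or yellow is not meant.

How it is judged:
On the way, in this order (a step that is already met when the one before it is completed fails the run):
1. the carriage is threaded on to the free end of the rail (bore centre 16 to 60 mm past the tip), lens on the turntable side (x of carriage_bore in the frame of rail_tip between 0.016 and 0.06 m and y of carriage_bore in the frame of rail_tip between -0.013 and 0.016 m and z of carriage_bore in the frame of rail_tip between -0.006 and 0.006 m and angle between the x axis of carriage_bore and the x axis of rail_tip, either way round below 0.5 rad and y of turntable_top in the frame of carriage_bore above 0.05 m), for 0.1 s.
2. the carriage is on the rail half-way round the bend, turned with it (horizontal distance between carriage_bore and rail_tip between 0.11 and 0.16 m and z of carriage_bore in the frame of rail_tip between -0.006 and 0.006 m and angle between the x axis of carriage_bore and the x axis of rail_tip, either way round between 0.2 and 1.2 rad and y of rail_tip in the frame of carriage_bore above 0.005 m), for 0.1 s.
At the end, for the whole second after the job is handed in: the orange carriage hangs on the rail within about 4 mm of the stop collar (its bore centre 227.5 to 237 mm from the rail tip, level with it within 6 mm, turned by more than 1.0 rad from the threading direction), lens on the turntable side, upright within 0.35 rad, at rest and released (horizontal distance between carriage_bore and rail_tip between 0.2275 and 0.237 m and z of carriage_bore in the frame of rail_tip between -0.006 and 0.006 m and angle between the x axis of carriage_bore and the x axis of rail_tip, either way round above 1 rad and y of rail_tip in the frame of carriage_bore above 0.03 m and angle between carriage_bore's own z axis and vertical below 0.35 rad and linear speed of carriage below 0.02 m/s); the robot touches nothing.
It fails at once if the carriage is pressed against the rail or stand with more than 20 N (contact force between carriage and stand above 20 N).
It fails at once if the robot itself pushes on the rail or stand with more than 15 N (contact force between any of the arm, the fingers and stand above 15 N).
It fails at once if the printed sample is moved by more than 10 mm (distance of sample_mid from where it was at the start of the episode above 0.01 m).
It fails at once if the spare carriage is moved by more than 15 mm (distance of spare_bore from where it was at the start of the episode above 0.015 m).
It also fails if it takes over 72 s, if anything falls off the work surface, if the arm or the gripper's body presses on something with over 40 N, if the wrist force passes 120 N, or if a joint passes its speed limit or range.

### The arm

A 6-joint arm with a two-finger parallel gripper is mounted at the origin on the work surface. World frame = base frame: x ahead of the robot, y to its left, z up, the work surface at z = 0. Lengths are in m, angles in rad, forces in N, time in s.
With the tool pointing down it reaches from about 0.35 to 0.85 m from the base axis. Payload 8.1 kg.
Tool frame: the origin (TCP) lies on the mounting face of the last link; the fingertips stand 186 mm ahead of it and the grasp point (between the pads) lies 167 mm ahead of it; z points along the fingers, y is the line along which they close (so a half turn about z gives the same grasp; the last joint's range is limited). The gripper opens to 93 mm and grips with 3 to 60 N. Pads are 15 mm wide; open, the fingers measure 128 mm over their backs; the gripper's body (75 mm by 188 mm) begins 65 mm behind the grasp point.
Start: joints at [-1.421, 0.13, 1.488, -0, 1.523, -0.085], TCP at [0.14, -0.584, 0.405] pointing down, gripper open.
Joint ranges: [-2.96, 2.96], [-0.89, 2.26], [0.02, 2.5], [-1.34, 4.48], [0, 2.73], [-2.66, 2.66]. Speed limits (rad/s): [2.39, 2.39, 2.79, 3.14, 3.14, 3.14].

### API

Orientations are given as a rotation vector (axis times angle).
In Python, from plant import read_state, read_camera, camera_params, close_job gives the robot as it stands. The module is installed in compiled form; this text tells all that it offers.
- The arm moves only by the tool servo_tool, never from a script. Its argument "increments" is a list of rows, each an object with "slide": the shift along the tool's x, y, z in mm, a list of three; "dr": the turn, a rotation vector about the tool's x, y, z in rad, a list of three; "jaw": the closure, from 0 (fully open) to 1 (shut). In form: [{"slide": [x, y, z], "dr": [ax, ay, az], "jaw": jaw}, ...]. A call has 1 to 20 rows; each row is the pose to reach, as a shift and turn from the pose commanded when the call began, along the tool's axes at that moment; what a row does not reach only later rows make up. A row lasts 1/10 s, in which the tool goes at most 50 mm and 8.59 degrees, less where a joint would pass 70% of its speed; a pose out of reach is approached as far as the arm can. A call with a gripper value outside its range is refused whole. The fingers move at their own pace and stop on an object; "force" is the grip in N (left out, the last holds). Time passes only in rows, so rows that repeat a pose let the fingers close. It gives the time, the measured TCP pose, the force, the opening and the grip force at its end, in the units of the state.
- read_state(): the state, without advancing time (a new reading comes with each control period).
- read_camera(name): name is "side" or "top" or "wrist"; returns (picture, depth): 384x512x3 uint8, red, green, blue; 384x512 float32, m along the optical axis (not along the pixel's ray), 0 where there is no reading.
- camera_params(name): a dict with "fx", "fy", "cx", "cy" (pixels), "rvec" (rotation vector, rad) and "tvec" (3), from world to camera coordinates, as OpenCV has them. Camera axes: x right, y down, z forward; pixel columns grow to the right and rows downward; lengths in m; the calibration is good to about 2 mm. A picture is of the moment at which its call begins: read the wrist's pose just before it. camera_params takes no time and is no camera call; for the wrist camera it gives the pose at the moment of the call.
- close_job(): hands the job in; it is judged then, once.
The state is a dict: "t": time; "q": joint angles; "dq": joint speeds; "joint_torque": joint torques, N m; "tool_pos": TCP position; "orientation": TCP orientation; "force": force on the tool from outside, world axes, zero at the start; "wrist_torque": the same for the moment, N m; "opening": finger opening in m; "gripper_force": force on a finger pad.
Only numpy, scipy, OpenCV 4.12 (cv2) and the standard library are available. Lean on these libraries where they do the work, as an engineer would, in place of code of your own. Each camera call takes 0.05 s, during which the arm holds its last target. There are 200 camera calls.

## Working session

There is one attempt and no reset: what is moved stays moved. The work goes in short steps, Python scripts to look and compute and a tool call to move; the robot and the scene stay as the last step left them, time stands still between calls to the robot, and variables do not carry over. Pictures are saved under pics/ and viewed, at most 10 in all, crops included, and the job is handed in when it is done.

Besides the shell and the picture viewer there is one more tool, called after "Request:" as name(argument=value, ...) on one line, values as JSON. servo_tool: Moves the arm, as the interface text tells. Its arguments: {"type":"object","properties":{"increments":{"type":"array"},"force":{"type":"number"}},"required":["increments"]}

```bash
mkdir -p pics; cat > h.py <<'E'
import numpy as np, cv2
from plant import *
def snap(n,f=None):
    p=camera_params(n); im,d=read_camera(n)
    if f: cv2.imwrite('pics/'+f,im[:,:,::-1])
    v,u=np.mgrid[:384,:512]
    c=np.stack([(u-p['cx'])/p['fx']*d,(v-p['cy'])/p['fy']*d,d],-1)
    R=cv2.Rodrigues(np.array(p['rvec'],float))[0]
    w=(c-np.array(p['tvec']))@R
    w[d==0]=np.nan
    return im,d,w
E
python3 - <<'E'
from h import *
print(read_state())
for n in('top','side'):
    im,d,w=snap(n,n+'1.png'); np.savez(n+'1.npz',im=im,w=w); p=camera_params(n); print(n,p)
a=cv2.imread('pics/top1.png');b=cv2.imread('pics/side1.png')
E
```

```text
{'t': 0.0, 'q': array([-1.42141157e+00,  1.31167251e-01,  1.48928122e+00, -3.54394828e-06,
        1.52297607e+00, -8.54222945e-02]), 'dq': array([-1.25336036e-03, -1.70767781e-04, -5.27268446e-04, -3.37379977e-04,
       -1.20640851e-04, -9.73689534e-05]), 'joint_torque': array([-2.91551056e-03, -5.59858632e+01, -4.91755199e+01,  7.62489508e-02,
        3.51047341e-02, -1.87547307e-04]), 'tool_pos': array([ 0.13956758, -0.58330986,  0.40368242]), 'orientation': array([-3.11814804e+00, -3.67773151e-01,  9.75115022e-05]), 'force': array([ 0.08750059, -0.44871636,  0.05979534]), 'wrist_torque': array([-0.01901213,  0.02426042,  0.01884359]), 'gripper_force': 0.0, 'opening': 0.09289225873972608}
top {'fx': 401.44571970560764, 'fy': 401.44571970560764, 'cx': 258.0343387118537, 'cy': 196.54107346638185, 'rvec': array([ 2.17659408, -2.22634518,  0.09087115]), 'tvec': array([0.11395332, 0.54185758, 0.91743613])}
side {'fx': 375.0878277570068, 'fy': 375.0878277570068, 'cx': 256.4564334253466, 'cy': 186.5804826011799, 'rvec': array([ 0.23966535, -2.7079637 ,  1.36367582]), 'tvec': array([0.57303485, 0.08007403, 0.85651986])}
```

View pics/top1.png

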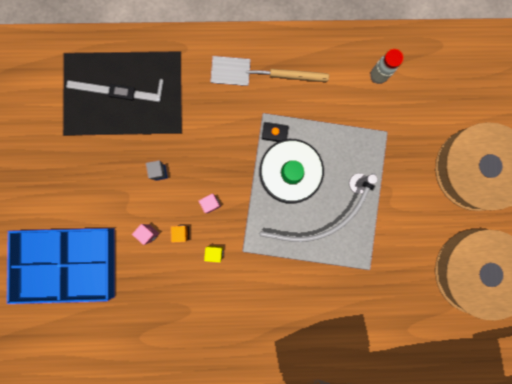

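View pics/side1.png

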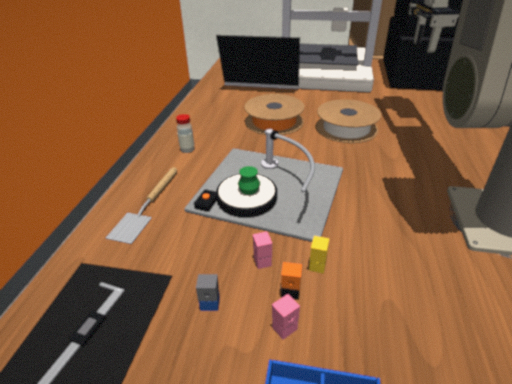

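The top view shows the orange carriage at (179,233), the rail tip at (263,233) curving to the post at (368,182), the vase at (292,171), and the spare at (156,170). Next I'll measure these.

```bash
python3 - <<'E'
from h import *
for n in('top','side'):
    z=np.load(n+'1.npz'); im=z['im'];w=z['w']; hsv=cv2.cvtColor(im,cv2.COLOR_RGB2HSV)
    H,S,V=[hsv[...,i].astype(int) for i in range(3)]
    v,u=np.mgrid[:384,:512]
    box=((abs(u-179)<14)&(abs(v-233)<14)) if n=='top' else ((abs(u-291)<14)&(abs(v-275)<25))
    m=box&(w[...,2]>.052)&(S>120)
    p=w[m]; 
    print(n,'orange',len(p),p.min(0),p.max(0))
    t=p[p[:,2]>.0615]; 
    if n=='top':
        r=cv2.minAreaRect((t[:,:2]*1000).astype(np.float32)); print('rect',r, t.mean(0), cv2.boxPoints(r))
        box=(u>255)&(u<385)&(v>170)&(v<245)
    else: box=(u>260)&(u<320)&(v>120)&(v<195)
    m=box&(w[...,2]>.102)&(w[...,2]<.122)
    q=w[m]; q=q[np.argsort(-q[:,1])]
    for i in range(0,len(q),max(1,len(q)//40)): print(np.round(q[i]*1000,1))
    # vase, turntable
    g=(H>55)&(H<85)&(S>100)&(w[...,2]>.04); print('vase',np.nanmean(w[g],0),w[g].max(0),w[g].min(0))
    if n=='top':
        t=(abs(w[...,2]-.04)<.004)&(V>190)&(S<60)&(u>250)&(u<330)
        print('tt',cv2.minEnclosingCircle((w[t][:,:2]*1000).astype(np.float32)))
        b=(u>235)&(u<395)&(v>105)&(v<275)&(abs(w[...,2]-.012)<.005)
        r=cv2.minAreaRect((w[b][:,:2]*1000).astype(np.float32)); print('base',r,cv2.boxPoints(r))
        c=(u>140)&(u<170)&(v>155)&(v<185)&(w[...,2]>.06);print('spare',w[c].mean(0))
a=cv2.imread('pics/side1.png')[215:335,190:340];b=cv2.imread('pics/top1.png')[120:270,235:395]
cv2.imwrite('pics/c.png',np.hstack([cv2.resize(a,(400,320)),cv2.resize(b,(400,320),interpolation=2)]))
E
```

```text
top orange 230 [0.44791745 0.26323834 0.05205624] [0.48107963 0.2942302  0.06955041]
rect ((464.4864807128906, 278.8529052734375), (33.31391143798828, 30.58189582824707), 0.33991774916648865) [0.46449792 0.27766853 0.06513324] [[447.73907 294.04477]
 [447.92053 263.4634 ]
 [481.2339  263.66104]
 [481.05243 294.2424 ]]
[458.6 101.6 109.1]
[456.4  93.4 111.3]
[456.4  85.4 116. ]
[462.2  78.8 111.1]
[457.9  70.5 109.9]
[449.4  62.5 111.1]
[449.4  54.4 113.9]
[449.1  46.1 113.1]
[446.9  37.9 113.6]
[446.9  29.9 116.6]
[452.6  23.  111.6]
[446.3  15.  112.5]
[446.1   6.5 111.7]
[454.1  -2.1 111.1]
[447.6 -10.4 110.2]
[453.8 -18.5 112.9]
[455.7 -26.8 113.6]
[459.6 -35.1 114.4]
[457.3 -41.9 111.3]
[461.3 -49.6 115. ]
[471.5 -56.6 112.8]
[467.1 -63.4 109.8]
[477.4 -70.6 116.7]
[479.3 -77.7 113.3]
[493.7 -82.7 112.3]
[495.7 -89.3 111.3]
[501.7 -94.6 116.1]
[501.7 -99.7 112.3]
[ 518.3 -104.5  112.5]
[ 526.6 -109.3  111.7]
[ 530.5 -113.   114. ]
[ 558.  -117.   111.2]
[ 555.9 -119.4  110. ]
[ 563.5 -121.4  118.5]
[ 554.4 -123.6  102.3]
[ 542.9 -126.6  112.5]
[ 576.1 -128.7  116.9]
[ 563.2 -131.
[... 906 characters left out ...]
[459.6 -20.8 113.3]
[460.3 -28.8 113.9]
[458.6 -37.4 114.3]
[473.6 -48.5 111.8]
[469.5 -55.4 113.7]
[474.9 -62.5 114.6]
[485.2 -69.3 112.6]
[478.3 -75.1 112.7]
[496.6 -83.5 114.8]
[494.5 -87.4 115.6]
[507.3 -92.7 108.6]
[513.1 -98.  110.9]
[ 511.1 -101.5  114.9]
[ 516.7 -106.4  114.6]
[ 524.9 -110.3  114.7]
[ 543.3 -113.7  108.4]
[ 559.2 -115.3  109.1]
[ 559.3 -116.2  111.5]
[ 544.  -117.8  114.8]
[ 562.5 -119.4  118.3]
[ 554.8 -121.2  103.3]
[ 563.  -123.   119.2]
[ 576.6 -125.4  102.1]
[ 576.8 -126.6  113.3]
[ 579.8 -128.6  106. ]
[ 554.2 -134.1  119.9]
[ 549.3 -137.9  109.5]
vase [ 0.52241933 -0.28215468  0.10489277] [0.84310305 0.05621411 0.34262678] [ 0.00675524 -1.07820189  0.04044987]
```

View pics/c.png

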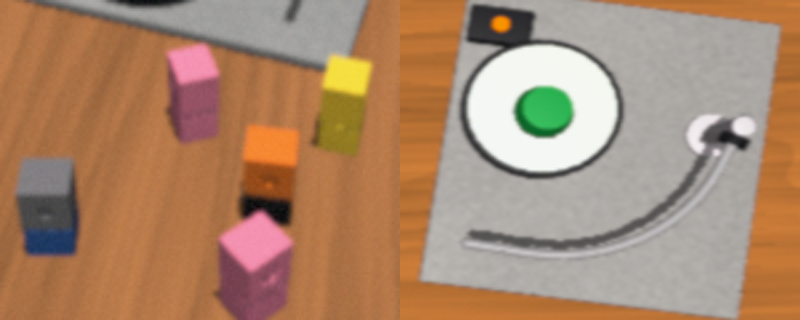

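The crop shows the orange carriage's bore on the face towards +y (crop (268,183)). I can't see its lens, so it is on a ±x face. Next I'll fit the rail model and plan a first move to view the carriage from its +x side.

```bash
cat >> h.py <<'E'
from scipy.optimize import least_squares
def cl(tip,phi,L=275,n=600):
    s=np.linspace(0,L,n); e=50+150*np.radians(75)
    h=phi+np.clip((s-50)/150,0,np.radians(75))
    d=np.stack([np.cos(h),np.sin(h)],1); ds=s[1]-s[0]
    P=np.array(tip)+np.vstack([[0,0],np.cumsum((d[1:]+d[:-1])/2*ds,0)])
    return s,h,P
def pose():
    st=read_state();R=cv2.Rodrigues(np.array(st['orientation']))[0]
    return st,R,np.arctan2(R[1,0],R[0,0])
def inc(pos,psi=None):
    "pos in m world TCP; returns slide mm in tool axes, turn of tool to upright with yaw psi"
    st,R,p=pose(); 
    sl=R.T@(np.array(pos)-st['tool_pos'])*1000
    if psi is None: psi=p
    Rt=np.array([[np.cos(psi),np.sin(psi),0],[np.sin(psi),-np.cos(psi),0],[0,0,-1]])
    return np.round(sl,1),np.round(cv2.Rodrigues(R.T@Rt)[0].ravel(),4)
E
python3 - <<'E'
from h import *
for n in('top','side'):
    z=np.load(n+'1.npz'); im=z['im'];w=z['w'];v,u=np.mgrid[:384,:512]
    box=(u>255)&(u<385)&(v>170)&(v<245) if n=='top' else (u>260)&(u<320)&(v>120)&(v<195)
    q=w[box&(w[...,2]>.1)&(w[...,2]<.125)]*1000
    q=q[~((q[:,1]<-108)&(q[:,0]>535))]
    def f(x):
        s,h,P=cl(x[:2],x[2])
        d=np.hypot(q[:,None,0]-P[None,:,0],q[:,None,1]-P[None,:,1]).min(1)
        return np.hypot(d,q[:,2]-110-x[3])-5
    r=least_squares(f,[462,102,-1.738,0],loss='soft_l1'); print(n,r.x,np.median(abs(r.fun)),q[:,1].max())
    # turntable ring
    c=(w[...,2]>.037)&(w[...,2]<.044)&(np.hypot(w[...,0]-.602,w[...,1]-.025)<.085)
    P=w[c][:,:2]*1000; print('tt',cv2.minEnclosingCircle(P.astype(np.float32)),cv2.minAreaRect(P.astype(np.float32)))
    p=camera_params(n); print(-cv2.Rodrigues(p['rvec'])[0].T@p['tvec'])
st,R,psi=pose(); p=camera_params('wrist'); Rc=cv2.Rodrigues(p['rvec'])[0]
print('wrist cam in tool',R.T@(-Rc.T@p['tvec']-st['tool_pos']),(R.T@Rc.T).round(3),p['fx'],psi)
for P,a in [((.45,-.42,.42),.6),((.6,-.1,.42),1.),((.6,.2,.38),1.3),((.57,.278,.33),1.57)]: print(P,inc(P,a))
E
```

```text
top [ 4.61493715e+02  9.73316469e+01 -1.77305282e+00 -4.52794310e-01] 0.5868230296183201 101.62586234856384
tt ((601.1693725585938, 23.557117462158203), 74.09349822998047) ((601.6591186523438, 24.51738739013672), (145.34512329101562, 144.9283447265625), 53.9378776550293)
[0.48847081 0.12315432 0.94578715]
side [ 4.63042033e+02  9.94968352e+01 -1.77368882e+00  1.42742001e-02] 0.5539468198975479 105.50772627953289
tt ((601.9190063476562, 28.133853912353516), 75.22535705566406) ((602.6062622070312, 30.545059204101562), (145.20669555664062, 143.8282928466797), 8.449668884277344)
[0.43402546 0.73434595 0.58375079]
wrist cam in tool [0.06781679 0.00071998 0.01907489] [[ 0.    -0.969 -0.245]
 [ 1.     0.001 -0.001]
 [ 0.001 -0.245  0.969]] 267.08137811295586 0.23476793563519616
(0.45, -0.42, 0.42) (array([339.9, -86.7, -16. ]), array([-0.0016, -0.0004, -0.3652]))
(0.6, -0.1, 0.42) (array([ 560.2, -363. ,  -15.5]), array([-1.500e-03, -7.000e-04, -7.652e-01]))
(0.6, 0.2, 0.38) (array([ 630. , -654.7,   24.9]), array([-1.4000e-03, -1.0000e-03, -1.0652e+00]))
(0.57, 0.278, 0.33) (array([ 619. , -737.5,   75.1]), array([-1.3000e-03, -1.2000e-03, -1.3352e+00]))
```

Request:
servo_tool(increments=[{"slide": [43, -11, -2], "dr": [0, 0, 0], "jaw": 0}, {"slide": [85, -22, -4], "dr": [0, 0, 0], "jaw": 0}, {"slide": [128, -33, -6], "dr": [0, 0, 0], "jaw": 0}, {"slide": [170, -44, -8], "dr": [0, 0, 0], "jaw": 0}, {"slide": [213, -55, -10], "dr": [0, 0, 0], "jaw": 0}, {"slide": [255, -66, -12], "dr": [0, 0, 0], "jaw": 0}, {"slide": [300, -77, -14], "dr": [0, 0, 0], "jaw": 0}, {"slide": [340, -92, -15], "dr": [0, 0, 0.02], "jaw": 0}, {"slide": [368, -122, -15], "dr": [0, 0, 0.05], "jaw": 0}, {"slide": [396, -156, -15], "dr": [0, 0, 0.08], "jaw": 0}, {"slide": [424, -190, -15], "dr": [0, 0, 0.11], "jaw": 0}, {"slide": [452, -225, -15], "dr": [0, 0, 0.14], "jaw": 0}, {"slide": [480, -260, -15], "dr": [0, 0, 0.17], "jaw": 0}, {"slide": [508, -295, -15], "dr": [0, 0, 0.2], "jaw": 0}, {"slide": [535, -330, -15], "dr": [0, 0, 0.22], "jaw": 0}, {"slide": [560, -366, -15], "dr": [0, 0, 0.235], "jaw": 0}, {"slide": [571, -410, -10], "dr": [0, 0, 0.235], "jaw": 0}, {"slide": [582, -456, -5], "dr": [0, 0, 0.235], "jaw": 0}, {"slide": [593, -502, 0], "dr": [0, 0, 0.235], "jaw": 0}, {"slide": [604, -548, 5], "dr": [0, 0, 0.235], "jaw": 0}])

```text
t: 2.1
tool_pos: [0.5991, 0.0918, 0.3991]
orientation: [3.142, -0.0, -0.001]
force: [0.6, -0.7, 0.2]
opening: 0.093
gripper_force: 0.0
```

Request:
servo_tool(increments=[{"slide": [0, -48, 5], "dr": [0, 0, 0], "jaw": 0}, {"slide": [0, -96, 10], "dr": [0, 0, 0], "jaw": 0}, {"slide": [0, -144, 15], "dr": [0, 0, 0], "jaw": 0}, {"slide": [0, -187, 20], "dr": [0, 0, 0], "jaw": 0}, {"slide": [0, -187, 20], "dr": [0, 0, 0], "jaw": 0}, {"slide": [0, -187, 20], "dr": [0, 0, 0], "jaw": 0}])

```text
t: 2.7
tool_pos: [0.5991, 0.278, 0.3786]
orientation: [3.141, 0.003, -0.003]
force: [-0.9, 0.6, -0.2]
opening: 0.0933
gripper_force: 0.0
```

```bash
python3 - <<'E'
from h import *
st,R,psi=pose();print(st['t'],st['tool_pos'],psi,st['q'])
im,d,w=snap('wrist','w1.png'); np.savez('w1.npz',im=im,w=w)
cv2.imwrite('pics/w1.png',cv2.resize(im[:,:,::-1],(768,576)))
E
```

```text
2.7 [0.5990971  0.2779726  0.37860984] 0.002117421410020526 [ 3.56922814e-01  3.05674178e-01  1.33506390e+00 -3.47529849e-04
  1.50271598e+00  1.92562489e+00]
```

View pics/w1.png

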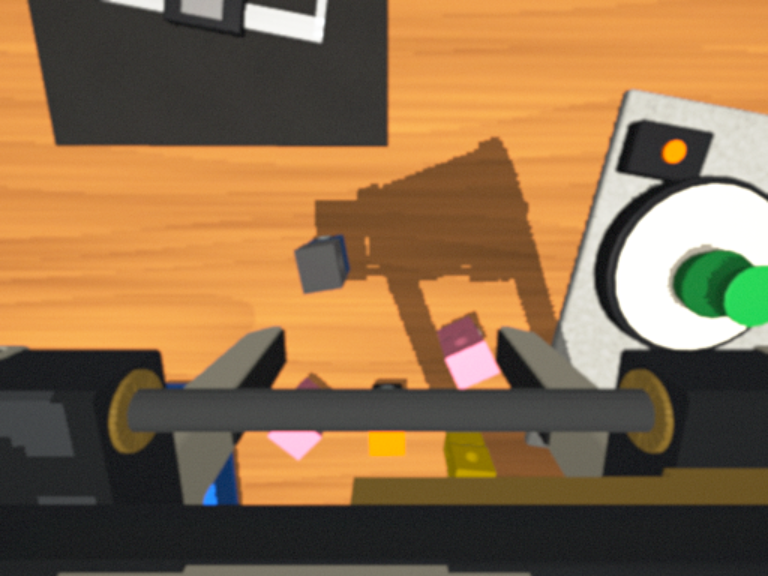

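The orange top shows at (387,442), with its pod's +x face partly hidden behind the crossbar at (388,385). I'll shift back about 55 mm to clear the view.

Request:
servo_tool(increments=[{"slide": [-45, 0, 20], "dr": [0, 0, 0], "jaw": 0}, {"slide": [-60, 0, 40], "dr": [0, 0, 0], "jaw": 0}, {"slide": [-60, 0, 40], "dr": [0, 0, 0], "jaw": 0}, {"slide": [-60, 0, 40], "dr": [0, 0, 0], "jaw": 0}])

```text
t: 3.15
tool_pos: [0.5402, 0.2758, 0.3405]
orientation: [3.141, -0.003, 0.001]
force: [0.3, 0.9, 0.5]
opening: 0.0931
gripper_force: 0.0
```

```bash
python3 - <<'E'
from h import *
im,d,w=snap('wrist'); np.savez('w2.npz',im=im,w=w)
hsv=cv2.cvtColor(im,cv2.COLOR_RGB2HSV)
v,u=np.mgrid[:384,:512]
m=(abs(u-258)<25)&(v>180)&(w[...,2]>.055)&(w[...,2]<.075)&(hsv[...,1]>150)&(hsv[...,0]<25)
p=w[m]; print(m.sum(),p.min(0),p.max(0)); r=cv2.minAreaRect((p[:,:2]*1000).astype(np.float32)); print(r)
cv2.imwrite('pics/w2.png',cv2.resize(im[180:300,190:340,::-1],(750,600)))
E
```

```text
364 [0.47262379 0.26587331 0.05514296] [0.48284114 0.29528832 0.06871375]
((477.69403076171875, 280.56298828125), (10.18428897857666, 29.416933059692383), 0.2517545223236084)
```

View pics/w2.png

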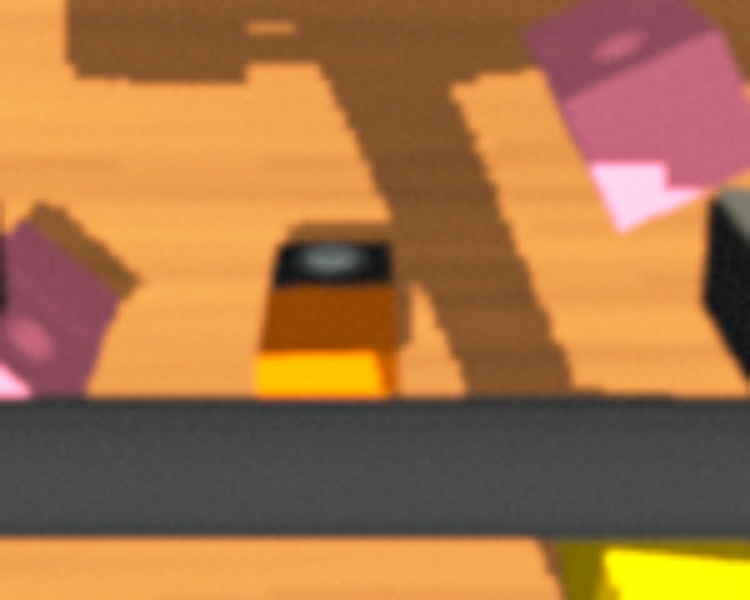

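The lens is on the +x face (crop (330,258)), which is already the correct side. So I'll grasp at yaw 90° and keep it.

Request:
servo_tool(increments=[{"slide": [-20, -1, 5], "dr": [0, 0, -0.145], "jaw": 0}, {"slide": [-40, -2, 10], "dr": [0, 0, -0.29], "jaw": 0}, {"slide": [-60, -3, 15], "dr": [0, 0, -0.435], "jaw": 0}, {"slide": [-76, -4, 20], "dr": [0, 0, -0.58], "jaw": 0}, {"slide": [-76, -4, 25], "dr": [0, 0, -0.725], "jaw": 0}, {"slide": [-76, -4, 30], "dr": [0, 0, -0.87], "jaw": 0}, {"slide": [-76, -4, 35], "dr": [0, 0, -1.015], "jaw": 0}, {"slide": [-76, -4, 35], "dr": [0, 0, -1.16], "jaw": 0}, {"slide": [-76, -4, 35], "dr": [0, 0, -1.305], "jaw": 0}, {"slide": [-76, -4, 35], "dr": [0, 0, -1.45], "jaw": 0}, {"slide": [-76, -4, 35], "dr": [0, 0, -1.57], "jaw": 0}, {"slide": [-76, -4, 35], "dr": [0, 0, -1.57], "jaw": 0}])

```text
t: 4.4
tool_pos: [0.4653, 0.2809, 0.3069]
orientation: [2.221, 2.22, 0.005]
force: [0.3, -0.2, -0.2]
opening: 0.0928
gripper_force: 0.0
```

```bash
python3 - <<'E'
from h import *
st,R,psi=pose();print(st['tool_pos'],psi,inc((.4645,.2795,.221),np.pi/2+.003))
im,d,w=snap('wrist')
hsv=cv2.cvtColor(im,cv2.COLOR_RGB2HSV)
m=(np.hypot(w[...,0]-.4645,w[...,1]-.2795)<.03)&(w[...,2]>.061)&(w[...,2]<.07)&(hsv[...,1]>130)
p=w[m]; print(m.sum(),p.mean(0),p.min(0),p.max(0))
if m.sum(): print(cv2.minAreaRect((p[:,:2]*1000).astype(np.float32)))
E
```

```text
[0.46534141 0.28088695 0.30686584] 1.570505506018979 (array([-1.5, -1.1, 85.9]), array([ 0.0033, -0.0014, -0.0033]))
1376 [0.4651382  0.28138704 0.0667016 ] [0.44796925 0.26514475 0.06108902] [0.48215475 0.29604423 0.06926736]
((464.96868896484375, 280.4347229003906), (33.88151168823242, 30.787540435791016), 0.9213804006576538)
```

Request:
servo_tool(increments=[{"slide": [-0.5, -0.3, 40], "dr": [0, 0, 0], "jaw": 0}, {"slide": [-0.5, -0.3, 70], "dr": [0, 0, 0], "jaw": 0}, {"slide": [-0.5, -0.3, 86], "dr": [0, 0, 0], "jaw": 0}, {"slide": [-0.5, -0.3, 86], "dr": [0, 0, 0], "jaw": 0.4}, {"slide": [-0.5, -0.3, 86], "dr": [0, 0, 0], "jaw": 0.8}, {"slide": [-0.5, -0.3, 86], "dr": [0, 0, 0], "jaw": 0.8}, {"slide": [-0.5, -0.3, 86], "dr": [0, 0, 0], "jaw": 0.8}, {"slide": [-0.5, -0.3, 86], "dr": [0, 0, 0], "jaw": 0.8}, {"slide": [-0.5, -0.3, 86], "dr": [0, 0, 0], "jaw": 0.8}], force=20)

```text
t: 5.35
tool_pos: [0.4635, 0.2806, 0.2194]
orientation: [2.222, 2.22, 0.002]
force: [0.1, -0.1, -0.0]
opening: 0.0495
gripper_force: 0.0
```

```bash
python3 - <<'E'
from h import *
st,R,psi=pose();print(st['t'],st['tool_pos'],psi,st['force'],st['opening'],st['gripper_force'],R.round(4))
E
```

```text
5.35 [0.46350858 0.28059384 0.21939834] 1.5696231624245058 [ 0.11901404 -0.10506638 -0.016134  ] 0.049533562636775386 0.0 [[ 1.2e-03  1.0e+00  9.0e-04]
 [ 1.0e+00 -1.2e-03  5.0e-04]
 [ 5.0e-04  9.0e-04 -1.0e+00]]
```

Request:
servo_tool(increments=[{"slide": [0, 0, 0], "dr": [0, 0, 0], "jaw": 0.8}, {"slide": [0, 0, 0], "dr": [0, 0, 0], "jaw": 0.8}, {"slide": [0, 0, 0], "dr": [0, 0, 0], "jaw": 0.8}, {"slide": [0, 0, 0], "dr": [0, 0, 0], "jaw": 0.8}, {"slide": [0, 0, 0], "dr": [0, 0, 0], "jaw": 0.8}, {"slide": [0, 0, 0], "dr": [0, 0, 0], "jaw": 0.8}])

```text
t: 5.95
tool_pos: [0.4634, 0.2805, 0.2189]
orientation: [2.223, 2.22, 0.0]
force: [0.8, -0.2, 1.3]
opening: 0.0342
gripper_force: 19.9
```

```bash
python3 - <<'E'
from h import *
st,R,psi=pose();print(st['t'],st['tool_pos'],psi,st['force'],st['opening'],st['gripper_force'])
P=[]
import time
for i in range(3):
    snap('wrist'); s=read_state(); P.append(s['tool_pos']); print(s['tool_pos'],s['opening'],s['force'],s['t'])
E
```

```text
5.95 [0.46339358 0.28049217 0.21887125] 1.5697514395617886 [ 0.82213359 -0.17133792  1.33709645] 0.034195475674886906 19.934086930006742
[0.46340337 0.28049528 0.21889396] 0.0337683922509465 [ 0.58118568 -0.73012176  1.59402317] 6.0
[0.46340283 0.28048843 0.2188835 ] 0.033986122927223715 [1.74823453 0.05345483 1.80796971] 6.05
[0.4634171  0.28049171 0.21890433] 0.03381638472376011 [ 1.26128246 -1.04066189  2.18953763] 6.1
```

Request:
servo_tool(increments=[{"slide": [0, 0, -20], "dr": [0, 0, 0], "jaw": 0.8}, {"slide": [0, 0, -50], "dr": [0, 0, 0], "jaw": 0.8}, {"slide": [-20, 1, -75], "dr": [0, 0, 0.05], "jaw": 0.8}, {"slide": [-55, 3, -75], "dr": [0, 0, 0.1], "jaw": 0.8}, {"slide": [-90, 5, -75], "dr": [0, 0, 0.15], "jaw": 0.8}, {"slide": [-120, 6.6, -70], "dr": [0, 0, 0.201], "jaw": 0.8}, {"slide": [-135, 6.6, -62], "dr": [0, 0, 0.201], "jaw": 0.8}, {"slide": [-135, 6.6, -62], "dr": [0, 0, 0.201], "jaw": 0.8}, {"slide": [-135, 6.6, -62], "dr": [0, 0, 0.201], "jaw": 0.8}])

```text
t: 7.0
tool_pos: [0.4694, 0.1457, 0.2801]
orientation: [-2.433, -1.985, 0.001]
force: [-0.3, 1.4, -1.1]
opening: 0.0342
gripper_force: 19.9
```

```bash
python3 - <<'E'
from h import *
st,R,psi=pose();print(st['t'],st['tool_pos'],psi,st['force'],st['opening'],st['gripper_force'],R.round(4))
for n in('wrist','top','side'):
    im,d,w=snap(n); np.savez(n+'3.npz',im=im,w=w)
    if n=='wrist': a=im
    q=w[(w[...,2]>.1)&(w[...,2]<.122)&(abs(w[...,0]-.455)<.03)&(w[...,1]>0.02)&(w[...,1]<.112)]*1000
    print(n,len(q)); 
    if len(q)<10: continue
    def f(x):
        s,h,P=cl([x[0],100],x[1],L=80); P=P-25*0
        P=P[0]+(np.linspace(-20,50,300)[:,None])*np.array([np.cos(x[1]),np.sin(x[1])])
        d=np.hypot(q[:,None,0]-P[None,:,0],q[:,None,1]-P[None,:,1]).min(1)
        return (np.hypot(d,q[:,2]-110-x[2])-5)
    q=q[q[:,1]>48]
    r=least_squares(f,[462,-1.77,0],loss='soft_l1'); print(r.x,np.median(abs(r.fun)),'ymax',np.sort(q[:,1])[-4:])
    o=w[(cv2.cvtColor(im,cv2.COLOR_RGB2HSV)[...,1]>120)&(np.hypot(w[...,0]-.468,w[...,1]-.142)<.04)&(w[...,2]>.123)&(w[...,2]<.134)]*1000
    if len(o): print('car',cv2.minAreaRect(o[:,:2].astype(np.float32)),np.median(o[:,2]))
cv2.imwrite('pics/w3.png',a[:,:,::-1])
E
```

```text
7.0 [0.46943192 0.14567816 0.28005272] 1.3688565307083733 [-0.30204877  1.43000749 -1.0671823 ] 0.03418903308300402 19.934043581597507 [[ 2.006e-01  9.797e-01 -1.500e-03]
 [ 9.797e-01 -2.006e-01  4.000e-04]
 [ 1.000e-04 -1.500e-03 -1.000e+00]]
wrist 275
[ 4.62187718e+02 -1.65173719e+00  4.29482786e-01] 0.6119428472644657 ymax [104.76529912 104.8103938  104.91210997 105.05731072]
car ((470.6074523925781, 151.4196319580078), (19.37047004699707, 35.40895080566406), 78.46793365478516) 128.05793371868384
top 35
[462.    -1.77   0.  ] nan ymax []
side 27
[ 4.64068804e+02 -1.90187641e+00  2.93449257e-01] 0.7838774890107354 ymax [103.84194823 104.5192648  105.11381035 106.19422813]
car ((471.9508972167969, 148.26687622070312), (31.65435028076172, 32.95988464355469), 85.92362976074219) 127.66888053776454
  return _methods._mean(a, axis=axis, dtype=dtype,
  ret = ret.dtype.type(ret / rcount)
```

View pics/w3.png

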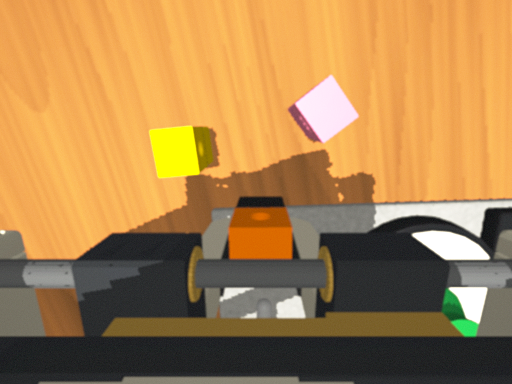

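The carriage is at (260,230) and the rail tip at (264,305), so they are nearly in line. I'll refine the tip and heading with a better fit.

```bash
python3 - <<'E' 2>/dev/null
from h import *
def get(n):
    z=np.load(n+'.npz'); w=z['w']; im=z['im']; S=cv2.cvtColor(im,cv2.COLOR_RGB2HSV)[...,1]
    q=w[(w[...,2]>.1)&(w[...,2]<.12)&(S<70)]*1000
    s,h,P=cl([462,101],-1.773)
    D=np.hypot(q[:,None,0]-P[None,:,0],q[:,None,1]-P[None,:,1]); D0=D.min(1); i=D.argmin(1)
    q=q[(D0<14)&(s[i]<205)&(q[:,1]<112)]; return q
for n in('top1','side1','wrist3'):
    q=get(n)
    if n!='wrist3':
      for smax in (205,):
        def f(x):
            s,h,P=cl(x[:2],x[2]); P=np.vstack([P[0]-np.arange(8,0,-1)[:,None]*[np.cos(x[2]),np.sin(x[2])],P])
            d=np.hypot(q[:,None,0]-P[None,:,0],q[:,None,1]-P[None,:,1]).min(1)
            return np.hypot(d,q[:,2]-110-x[3])-5
        r=least_squares(f,[462,102,-1.75,0],loss='soft_l1'); print(n,len(q),r.x,np.median(abs(r.fun)))
        J=np.linalg.inv(r.jac.T@r.jac); print(' sd',np.sqrt(np.diag(J)))
    l=q[(q[:,1]>55)]
    def g(x):
        d=(l[:,0]-x[0]-x[1]*(l[:,1]-100))/np.hypot(1,x[1]); return np.hypot(d,l[:,2]-110-x[2])-5
    r=least_squares(g,[462,.2,0],loss='soft_l1'); J=np.linalg.inv(r.jac.T@r.jac)
    print(n,'line',len(l),r.x,'heading',-np.pi/2-np.arctan(r.x[1]),np.sqrt(np.diag(J)),np.median(abs(r.fun)),'yr',l[:,1].min(),np.sort(l[:,1])[-5:])
    for yb in range(55,110,8):
        k=l[(l[:,1]>=yb)&(l[:,1]<yb+8)]; 
        if len(k): print('  ',yb,len(k),k[:,0].min().round(1),k[:,0].max().round(1),np.median(k[:,0]).round(1),k[:,2].max().round(1))
E
```

```text
top1 481 [461.40064837  96.91388204  -1.77137815  -0.50259286] 0.6036341139964492
 sd [0.46449416 1.08843345 0.00664225 0.07915365]
top1 line 112 [ 4.62311878e+02  2.15669277e-01 -6.59202390e-01] heading -1.7832121055337355 [0.38637653 0.01519432 0.16004023] 0.5756992802578211 yr 56.197857596315075 [ 99.63477393 101.5318916  101.57949187 101.60556519 101.62586235]
   55 20 449.3 457.8 453.7 117.1
   63 20 451.6 460.0 455.9 116.1
   71 17 451.7 462.2 458.0 114.5
   79 18 454.0 464.4 458.3 116.0
   87 19 456.3 464.6 460.6 116.4
   95 18 456.5 466.7 461.7 115.2
side1 242 [ 4.62479775e+02  9.79935700e+01 -1.76511013e+00 -4.76271268e-02] 0.5706814542522589
 sd [0.5037034  1.27277539 0.00745161 0.10948924]
side1 line 76 [4.62951792e+02 1.93584730e-01 7.04592528e-02] heading -1.7620158164653792 [0.37772492 0.01481754 0.19802165] 0.5385437728005038 yr 55.367167575049905 [104.00423508 104.03200745 104.12388234 105.119359   105.50772628]
   55 13 449.4 458.3 453.8 116.1
   63 8 451.1 459.7 455.3 116.1
   71 13 452.6 461.1 456.7 116.4
   79 7 455.9 462.7 458.4 115.7
   87 13 455.7 464.0 459.7 115.9
   95 16 457.2 467.5 462.9 115.6
   103 6 458.6 465.0 463.6 114.2
wrist3 line 275 [4.62185552e+02 8.05206124e-02 4.29205344e-01] heading -1.6511435927107903 [0.142025   0.0427327  0.09920188] 0.6098187462685472 yr 92.01866183040727 [104.61301968 104.76529912 104.8103938  104.91210997 105.05731072]
   87 19 456.9 466.2 464.8 115.6
   95 194 457.4 467.4 462.5 117.1
   103 62 459.5 466.0 463.0 116.0
```

Request:
servo_tool(increments=[{"slide": [0, 2, -0.7], "dr": [0, 0, -0.003], "jaw": 0.8}, {"slide": [-10, 2, -0.7], "dr": [0, 0, -0.003], "jaw": 0.8}, {"slide": [-18, 2, -0.7], "dr": [0, 0, -0.003], "jaw": 0.8}, {"slide": [-18, 2, -0.7], "dr": [0, 0, -0.003], "jaw": 0.8}, {"slide": [-18, 2, -0.7], "dr": [0, 0, -0.003], "jaw": 0.8}])

```text
t: 7.65
tool_pos: [0.468, 0.127, 0.2815]
orientation: [-2.432, -1.989, -0.0]
force: [0.8, 0.7, -1.6]
opening: 0.034
gripper_force: 19.9
```

```bash
cat > look.py <<'E'
from h import *
st,R,psi=pose();print(st['t'],(st['tool_pos']*1000).round(2),psi,st['force'].round(2),st['wrist_torque'].round(3),R[2].round(4))
n=R[:2,1]; 
print('tool: lateral',n@st['tool_pos'][:2]*1000)
im,d,w=snap('wrist')
S=cv2.cvtColor(im,cv2.COLOR_RGB2HSV)[...,1]
q=w[(w[...,2]>.1)&(w[...,2]<.12)&(S<70)&(np.hypot(w[...,0]-.462,w[...,1]-.097)<.016)]*1000
lat=q[:,:2]@n; print('rail',len(q),'lat mid',(np.percentile(lat,2)+np.percentile(lat,98))/2,np.median(lat),'y',np.percentile(q[:,1],[2,98]),'ztop',np.percentile(q[:,2],95))
o=w[(S>120)&(w[...,2]>.124)&(w[...,2]<.132)]*1000; o=o[np.hypot(*(o[:,:2]-st['tool_pos'][:2]*1000).T)<35]
lat=o[:,:2]@n; print('car',len(o),(np.percentile(lat,1)+np.percentile(lat,99))/2,np.median(lat),np.ptp(lat),'z',np.median(o[:,2]))
cv2.imwrite('pics/look.png',cv2.resize(im[180:330,170:350,::-1],(720,600)))
E
python3 look.py
```

```text
7.65 [468.05 127.05 281.46] 1.3709157364718878 [ 0.79  0.73 -1.61] [-0.018 -0.11  -0.017] [ 1.e-04  0.e+00 -1.e+00]
tool: lateral 433.5017198303745
rail 327 lat mid 433.45757324393827 433.1678415158172 y [81.8856363  96.48020838] ztop 116.32312179044288
car 2255 434.02488973975835 434.3238411209751 35.52778014963309 z 129.45772138537754
```

View pics/look.png

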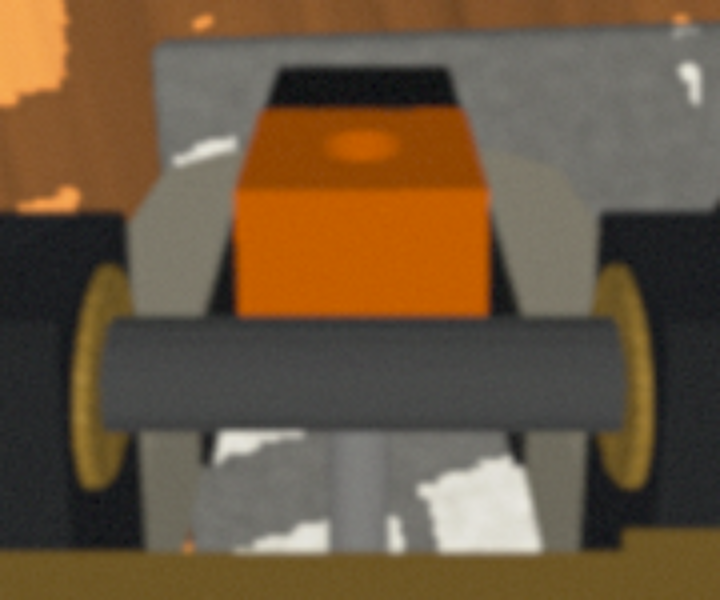

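The rail is at crop (359,490) and the carriage centre at (362,250), so they are aligned to within 0.5 mm. I'll feel forward.

Request:
servo_tool(increments=[{"slide": [-2, -0.3, 0.4], "dr": [0, 0, 0], "jaw": 0.8}, {"slide": [-4, -0.3, 0.4], "dr": [0, 0, 0], "jaw": 0.8}, {"slide": [-6, -0.3, 0.4], "dr": [0, 0, 0], "jaw": 0.8}, {"slide": [-8, -0.3, 0.4], "dr": [0, 0, 0], "jaw": 0.8}, {"slide": [-10, -0.3, 0.4], "dr": [0, 0, 0], "jaw": 0.8}])

```text
t: 8.2
tool_pos: [0.4658, 0.1175, 0.281]
orientation: [-2.431, -1.99, -0.0]
force: [0.5, -0.2, -2.0]
opening: 0.0334
gripper_force: 19.9
```

Request:
servo_tool(increments=[{"slide": [-1, 0, 0], "dr": [0, 0, 0], "jaw": 0.8}, {"slide": [-2, 0, 0], "dr": [0, 0, 0], "jaw": 0.8}, {"slide": [-3, 0, 0], "dr": [0, 0, 0], "jaw": 0.8}, {"slide": [-3, 0, 0], "dr": [0, 0, 0], "jaw": 0.8}])

```text
t: 8.6
tool_pos: [0.4652, 0.1146, 0.281]
orientation: [2.431, 1.99, -0.0]
force: [-0.9, -0.2, -1.3]
opening: 0.034
gripper_force: 19.9
```

Request:
servo_tool(increments=[{"slide": [-1, 0, 0], "dr": [0, 0, 0], "jaw": 0.8}, {"slide": [-2, 0, 0], "dr": [0, 0, 0], "jaw": 0.8}, {"slide": [-3, 0, 0], "dr": [0, 0, 0], "jaw": 0.8}, {"slide": [-3, 0, 0], "dr": [0, 0, 0], "jaw": 0.8}])

```text
t: 9.0
tool_pos: [0.4646, 0.1117, 0.281]
orientation: [2.431, 1.99, -0.0]
force: [0.9, 1.1, -1.8]
opening: 0.0341
gripper_force: 19.9
```

Request:
servo_tool(increments=[{"slide": [-1, 0, 0], "dr": [0, 0, 0], "jaw": 0.8}, {"slide": [-2, 0, 0], "dr": [0, 0, 0], "jaw": 0.8}, {"slide": [-3, 0, 0], "dr": [0, 0, 0], "jaw": 0.8}, {"slide": [-4, 0, 0], "dr": [0, 0, 0], "jaw": 0.8}])

```text
t: 9.4
tool_pos: [0.4639, 0.1078, 0.2811]
orientation: [2.431, 1.99, 0.0]
force: [-0.2, -0.0, -1.0]
opening: 0.0338
gripper_force: 19.9
```

Request:
servo_tool(increments=[{"slide": [-1, 0, 0], "dr": [0, 0, 0], "jaw": 0.8}, {"slide": [-2, 0, 0], "dr": [0, 0, 0], "jaw": 0.8}, {"slide": [-3, 0, 0], "dr": [0, 0, 0], "jaw": 0.8}, {"slide": [-4, 0, 0], "dr": [0, 0, 0], "jaw": 0.8}])

```text
t: 9.8
tool_pos: [0.463, 0.1039, 0.2811]
orientation: [2.431, 1.99, 0.0]
force: [0.4, -0.9, -1.3]
opening: 0.0338
gripper_force: 19.9
```

Request:
servo_tool(increments=[{"slide": [-1, 0, 0], "dr": [0, 0, 0], "jaw": 0.8}, {"slide": [-2, 0, 0], "dr": [0, 0, 0], "jaw": 0.8}, {"slide": [-3, 0, 0], "dr": [0, 0, 0], "jaw": 0.8}, {"slide": [-4, 0, 0], "dr": [0, 0, 0], "jaw": 0.8}])

```text
t: 10.2
tool_pos: [0.4622, 0.0999, 0.281]
orientation: [-2.431, -1.99, 0.0]
force: [0.4, 0.8, -0.5]
opening: 0.0337
gripper_force: 19.9
```

```bash
python3 look.py
```

```text
10.2 [462.25  99.95 281.04] 1.371792485724441 [ 0.4   0.77 -0.46] [-0.037 -0.064 -0.012] [-0. -0. -1.]
tool: lateral 433.3649767412326Traceback (most recent call last):
  File "look.py", line 8, in <module>
    lat=q[:,:2]@n; print('rail',len(q),'lat mid',(np.percentile(lat,2)+np.percentile(lat,98))/2,np.median(lat),'y',np.percentile(q[:,1],[2,98]),'ztop',np.percentile(q[:,2],95))
                                                  ~~~~~~~~~~~~~^^^^^^^
    return _quantile_unchecked(
        a, q, axis, out, overwrite_input, method, keepdims, weights)
    return _ureduce(a,
                    func=_quantile_ureduce_func,
    ...<5 lines>...
                    overwrite_input=overwrite_input,
                    method=method)
    r = func(a, **kwargs)
    result = _quantile(arr,
                       quantiles=q,
    ...<2 lines>...
                       out=out,
                       weights=wgt)
    slices_having_nans = np.isnan(arr[-1, ...])
                                  ~~~^^^^^^^^^
IndexError: index -1 is out of bounds for axis 0 with size 0
```

```bash
cat > trk.py <<'E'
from h import *
import os,sys,json
st,R,psi=pose();T=st['tool_pos']*1000
print(st['t'],T.round(2),'psi',round(psi,4),st['force'].round(1),st['wrist_torque'].round(2),R[2].round(4))
im,d,w=snap('wrist'); S=cv2.cvtColor(im,cv2.COLOR_RGB2HSV)[...,1]
l=(w*1000-T)@R
m=(w[...,2]>.105)&(w[...,2]<.12)&(S<70)&(l[...,0]<-22)&(l[...,0]>-75)&(abs(l[...,1])<28)
q=w[m]*1000; A=np.load('acc.npy') if os.path.exists('acc.npy') else np.zeros((0,4))
lm=l[m]; print('n',len(q),'ahead',np.percentile(lm[:,0],[2,98]).round(1) if len(q) else'')
for a in range(-75,-20,8):
    k=lm[(lm[:,0]>=a)&(lm[:,0]<a+8)][:,1]
    if len(k)>8: print('  ',a+4,len(k),np.percentile(k,[2,50,98]).round(1))
if len(q)>300: q=q[::len(q)//300]
A=np.vstack([A,np.c_[q,np.full(len(q),st['t'])]]); np.save('acc.npy',A)
# fit: tip, heading with wrist points + bore poses
B=np.load('bore.npy') if os.path.exists('bore.npy') else np.zeros((0,3))
B=np.vstack([B,[T[0],T[1],psi]]); np.save('bore.npy',B)
def dist(x,q):
    s,h,P=cl(x[:2],x[2]); P=np.vstack([P[0]-np.arange(40,0,-1)[:,None]*[np.cos(x[2]),np.sin(x[2])],P])
    return np.hypot(q[:,None,0]-P[None,:,0],q[:,None,1]-P[None,:,1]).min(1)
N=max(len(A),1)
def f(x):
    r=(np.hypot(dist(x,A[:,:2]),A[:,2]-110-x[3])-5)/(.8*np.sqrt(N/25)) 
    return np.r_[r,dist(x,B[:,:2])/.8,(x[0]-462)/2.,(x[1]-99)/3.5,(x[2]+1.77)/.008,x[3]/.7]
r=least_squares(f,[462,99,-1.77,0],diff_step=1e-4); x=r.x; print('fit',x.round(3),'sd',np.sqrt(np.diag(np.linalg.inv(r.jac.T@r.jac))).round(3))
s,h,P=cl(x[:2],x[2],L=260); i=np.hypot(*(P-T[:2]).T).argmin(); print('s now',s[i],'off',R[:2,1]@(T[:2]-P[i]),'psi want',h[i]+np.pi)
Z=[float(a) for a in sys.argv[1:]] or [s[i]+10,s[i]+20]
for a in Z:
    j=abs(s-a).argmin(); p=np.r_[P[j],T[2]]/1000; print(int(a),inc(p,h[j]+np.pi))
E
rm -f acc.npy bore.npy; python3 trk.py 10 20 30
```

```text
10.25 [462.24  99.86 281.05] psi 1.3718 [-0.5 -0.1 -1.3] [ 0.01 -0.03 -0.02] [-1.e-04 -0.e+00 -1.e+00]
n 471 ahead [-52.6 -31.3]
   -55 37 [-4.5  0.9  4.8]
   -47 172 [-4.9  0.2  4.8]
   -39 176 [-4.9 -0.1  4.7]
   -31 86 [-4.4  0.2  4.7]
fit [462.047  98.867  -1.77    0.811] sd [0.526 1.015 0.008 0.19 ]
s now 0.0 off -0.004132305741535919 psi want 1.371353305488709
10 (array([-11.1,   0. ,  -0. ]), array([0.    , 0.    , 0.0004]))
20 (array([-21.,   0.,  -0.]), array([0.    , 0.    , 0.0004]))
30 (array([-31.,  -0.,  -0.]), array([0.    , 0.    , 0.0004]))
```

Request:
servo_tool(increments=[{"slide": [-3, 0, 0], "dr": [0, 0, 0], "jaw": 0.8}, {"slide": [-6, 0, 0], "dr": [0, 0, 0], "jaw": 0.8}, {"slide": [-9, 0, 0], "dr": [0, 0, 0], "jaw": 0.8}, {"slide": [-12, 0, 0], "dr": [0, 0, 0], "jaw": 0.8}, {"slide": [-15, 0, 0], "dr": [0, 0, 0], "jaw": 0.8}, {"slide": [-15, 0, 0], "dr": [0, 0, 0], "jaw": 0.8}])

```text
t: 10.9
tool_pos: [0.4592, 0.0849, 0.281]
orientation: [2.431, 1.989, -0.0]
force: [-0.1, -0.3, -1.5]
opening: 0.0338
gripper_force: 19.9
```

Request:
servo_tool(increments=[{"slide": [-3, 0, 0], "dr": [0, 0, 0], "jaw": 0.8}, {"slide": [-6, 0, 0], "dr": [0, 0, 0], "jaw": 0.8}, {"slide": [-9, 0, 0], "dr": [0, 0, 0], "jaw": 0.8}, {"slide": [-12, 0, 0], "dr": [0, 0, 0], "jaw": 0.8}, {"slide": [-16, 0, 0], "dr": [0, 0, 0], "jaw": 0.8}, {"slide": [-16, 0, 0], "dr": [0, 0, 0], "jaw": 0.8}, {"slide": [-16, 0, 0], "dr": [0, 0, 0], "jaw": 0.8}])

```text
t: 11.6
tool_pos: [0.4561, 0.0695, 0.2811]
orientation: [2.431, 1.989, 0.0]
force: [0.6, -0.2, -2.3]
opening: 0.0341
gripper_force: 19.9
```

```bash
python3 trk.py 35 40 45 50 55 60
```

```text
11.6 [456.15  69.53 281.09] psi 1.3714 [ 0.6 -0.2 -2.3] [-0.05 -0.08  0.  ] [ 1.e-04  1.e-04 -1.e+00]
n 469 ahead [-52.9 -31.4]
   -55 46 [-1.1  4.7  8.9]
   -47 166 [-2.3  2.8  7.4]
   -39 171 [-3.6  1.5  6. ]
   -31 86 [-3.7  0.9  5.3]
fit [462.025  98.826  -1.77    0.802] sd [0.492 0.626 0.007 0.189]
s now 29.94991652754591 off 0.03786734660882783 psi want 1.3715026397173893
35 (array([-5.4, -0. , -0. ]), array([ 0.    , -0.0001,  0.0001]))
40 (array([-10.1,  -0. ,  -0. ]), array([ 0.    , -0.0001,  0.0001]))
45 (array([-15.4,  -0. ,  -0. ]), array([ 0.    , -0.0001,  0.0001]))
50 (array([-20.1,  -0. ,  -0. ]), array([ 0.    , -0.0001,  0.0001]))
55 (array([-25.3,   0.1,  -0. ]), array([ 0.    , -0.0001, -0.0341]))
60 (array([-30.1,   0.3,  -0. ]), array([ 0.    , -0.0001, -0.0659]))
```

Request:
servo_tool(increments=[{"slide": [-4, 0, 0], "dr": [0, 0, 0], "jaw": 0.8}, {"slide": [-8, 0, 0], "dr": [0, 0, 0], "jaw": 0.8}, {"slide": [-12, 0.1, 0], "dr": [0, 0, 0], "jaw": 0.8}, {"slide": [-16, 0.2, 0], "dr": [0, 0, -0.003], "jaw": 0.8}, {"slide": [-20, 0.2, 0], "dr": [0, 0, -0.01], "jaw": 0.8}, {"slide": [-24, 0.3, 0], "dr": [0, 0, -0.03], "jaw": 0.8}, {"slide": [-28, 0.6, 0], "dr": [0, 0, -0.055], "jaw": 0.8}, {"slide": [-30, 0.7, 0], "dr": [0, 0, -0.068], "jaw": 0.8}, {"slide": [-30, 0.7, 0], "dr": [0, 0, -0.068], "jaw": 0.8}, {"slide": [-30, 0.7, 0], "dr": [0, 0, -0.068], "jaw": 0.8}])

```text
t: 12.65
tool_pos: [0.4509, 0.0401, 0.281]
orientation: [-2.362, -2.071, -0.0]
force: [0.2, -0.2, -1.8]
opening: 0.0339
gripper_force: 19.9
```

```bash
python3 trk.py 65 70 75 80 85 90 95 100
```

```text
12.65 [450.9   40.1  281.05] psi 1.4394 [ 0.2 -0.2 -1.8] [-0.11 -0.02  0.06] [ 1.e-04  0.e+00 -1.e+00]
n 486 ahead [-53.1 -31.2]
   -55 45 [ 4.2 11.2 14.7]
   -47 178 [ 2.2  7.8 12.7]
   -39 175 [-0.4  5.3 10.2]
   -31 88 [-1.   3.4  8.5]
fit [462.057  98.77   -1.77    0.818] sd [0.548 0.702 0.007 0.19 ]
s now 59.89983305509182 off 0.3789202795730075 psi want 1.4371798755439087
65 (array([-5.4, -0.3,  0. ]), array([-0.    , -0.0001, -0.0324]))
70 (array([-10.2,  -0.1,   0. ]), array([-0.    , -0.0001, -0.0643]))
75 (array([-15.4,   0.4,   0. ]), array([-0.    , -0.0001, -0.099 ]))
80 (array([-20.1,   0.9,   0. ]), array([-0.000e+00, -1.000e-04, -1.308e-01]))
85 (array([-25.3,   1.7,   0. ]), array([ 0.000e+00, -1.000e-04, -1.655e-01]))
90 (array([-30. ,   2.5,   0. ]), array([ 0.000e+00, -1.000e-04, -1.974e-01]))
95 (array([-35.1,   3.6,   0. ]), array([ 0.000e+00, -1.000e-04, -2.321e-01]))
100 (array([-39.7,   4.8,   0. ]), array([ 0.000e+00, -1.000e-04, -2.639e-01]))
```

Request:
servo_tool(increments=[{"slide": [-5, 0.1, 0], "dr": [0, 0, -0.031], "jaw": 0.8}, {"slide": [-10, 0.4, 0], "dr": [0, 0, -0.063], "jaw": 0.8}, {"slide": [-15, 0.8, 0], "dr": [0, 0, -0.097], "jaw": 0.8}, {"slide": [-20, 1.4, 0], "dr": [0, 0, -0.13], "jaw": 0.8}, {"slide": [-25, 2.2, 0], "dr": [0, 0, -0.164], "jaw": 0.8}, {"slide": [-30, 3, 0], "dr": [0, 0, -0.198], "jaw": 0.8}, {"slide": [-30, 3, 0], "dr": [0, 0, -0.198], "jaw": 0.8}, {"slide": [-30, 3, 0], "dr": [0, 0, -0.198], "jaw": 0.8}])

```text
t: 13.5
tool_pos: [0.45, 0.0101, 0.281]
orientation: [-2.147, -2.293, -0.0]
force: [0.2, -0.2, -1.5]
opening: 0.0339
gripper_force: 19.9
```

```bash
python3 trk.py 95 100 105 110 115 120 125
```

```text
13.5 [449.96  10.11 281.02] psi 1.6365 [ 0.2 -0.2 -1.5] [-0.08 -0.11  0.06] [ 2.e-04 -0.e+00 -1.e+00]
n 488 ahead [-53.2 -31.5]
   -55 52 [ 4.  11.  15.3]
   -47 172 [ 2.   7.8 12.6]
   -39 181 [-0.5  5.2 10.3]
   -31 83 [-1.1  3.8  8.4]
fit [462.099  98.778  -1.771   0.798] sd [0.523 0.806 0.006 0.189]
s now 89.84974958263773 off 0.44298599240518854 psi want 1.636688975638272
95 (array([-5.2, -0.3,  0. ]), array([-0.    , -0.0001, -0.0346]))
100 (array([-10. ,  -0.1,   0. ]), array([-0.    , -0.0001, -0.0664]))
105 (array([-15.2,   0.3,   0. ]), array([-0.000e+00, -1.000e-04, -1.011e-01]))
110 (array([-19.9,   0.9,   0. ]), array([-0.00e+00, -1.00e-04, -1.33e-01]))
115 (array([-25.1,   1.7,   0. ]), array([-0.000e+00, -1.000e-04, -1.677e-01]))
120 (array([-29.8,   2.5,   0. ]), array([-0.000e+00, -1.000e-04, -1.995e-01]))
125 (array([-34.9,   3.7,   0. ]), array([-0.000e+00, -1.000e-04, -2.342e-01]))
```

Tracking is very good, so I'll repeat the same arc step.

Request:
servo_tool(increments=[{"slide": [-5, 0.1, 0], "dr": [0, 0, -0.033], "jaw": 0.8}, {"slide": [-10, 0.4, 0], "dr": [0, 0, -0.066], "jaw": 0.8}, {"slide": [-15, 0.8, 0], "dr": [0, 0, -0.1], "jaw": 0.8}, {"slide": [-20, 1.4, 0], "dr": [0, 0, -0.133], "jaw": 0.8}, {"slide": [-25, 2.2, 0], "dr": [0, 0, -0.167], "jaw": 0.8}, {"slide": [-30, 3.1, 0], "dr": [0, 0, -0.2], "jaw": 0.8}, {"slide": [-30, 3.1, 0], "dr": [0, 0, -0.2], "jaw": 0.8}, {"slide": [-30, 3.1, 0], "dr": [0, 0, -0.2], "jaw": 0.8}])

```text
t: 14.35
tool_pos: [0.455, -0.0195, 0.281]
orientation: [-1.908, -2.496, -0.0]
force: [-0.1, 0.5, -1.5]
opening: 0.0341
gripper_force: 19.9
```

```bash
python3 trk.py 125 130 135 140 145 150 155
```

```text
14.35 [455.04 -19.5  281.01] psi 1.8364 [-0.1  0.5 -1.5] [-0.03 -0.08  0.01] [ 2.e-04 -0.e+00 -1.e+00]
n 488 ahead [-52.9 -31.5]
   -55 48 [ 4.4 10.9 15.1]
   -47 175 [ 2.2  8.2 13. ]
   -39 181 [-0.   5.  10.2]
   -31 84 [-1.3  3.7  8.2]
fit [462.137  98.81   -1.771   0.785] sd [0.457 0.721 0.005 0.189]
s now 120.23372287145241 off 0.4986603504168293 psi want 1.839094272544696
125 (array([-4.9, -0.4, -0. ]), array([-0.0001, -0.0002, -0.0342]))
130 (array([-9.7, -0.2, -0. ]), array([-0.0001, -0.0002, -0.066 ]))
135 (array([-14.9,   0.3,  -0. ]), array([-1.000e-04, -2.000e-04, -1.008e-01]))
140 (array([-20.1,   0.9,  -0. ]), array([-1.000e-04, -2.000e-04, -1.355e-01]))
145 (array([-24.8,   1.6,  -0. ]), array([-1.000e-04, -2.000e-04, -1.673e-01]))
150 (array([-29.9,   2.6,  -0. ]), array([-0.00e+00, -2.00e-04, -2.02e-01]))
155 (array([-34.6,   3.6,  -0. ]), array([-0.000e+00, -2.000e-04, -2.339e-01]))
```

Request:
servo_tool(increments=[{"slide": [-5, 0.1, 0], "dr": [0, 0, -0.034], "jaw": 0.8}, {"slide": [-10, 0.3, 0], "dr": [0, 0, -0.067], "jaw": 0.8}, {"slide": [-15, 0.7, 0], "dr": [0, 0, -0.101], "jaw": 0.8}, {"slide": [-20, 1.3, 0], "dr": [0, 0, -0.135], "jaw": 0.8}, {"slide": [-25, 2.1, 0], "dr": [0, 0, -0.168], "jaw": 0.8}, {"slide": [-30, 3, 0], "dr": [0, 0, -0.202], "jaw": 0.8}, {"slide": [-30, 3, 0], "dr": [0, 0, -0.202], "jaw": 0.8}, {"slide": [-30, 3, 0], "dr": [0, 0, -0.202], "jaw": 0.8}])

```text
t: 15.2
tool_pos: [0.4658, -0.0476, 0.281]
orientation: [-1.646, -2.675, -0.0]
force: [-0.2, 0.1, -1.1]
opening: 0.034
gripper_force: 19.9
```

```bash
python3 trk.py 155 160 165 170 175 180 185; python3 - <<'E'
from h import *
st=read_state(); print(st['q'].round(2))
T=np.load('top1.npz'); w=T['w'];im=T['im'].astype(int)
m=(im.sum(-1)<150)&(w[...,2]>.09)&(np.hypot(w[...,0]-.56,w[...,1]+.12)<.05); p=w[m]*1000; print('collar black top',p.mean(0),p.min(0),p.max(0),len(p))
E
```

```text
15.2 [465.8  -47.62 280.98] psi 2.0383 [-0.2  0.1 -1.1] [-0.04 -0.11  0.01] [ 3.e-04 -0.e+00 -1.e+00]
n 490 ahead [-52.9 -31.5]
   -55 43 [ 4.3 11.4 15.1]
   -47 183 [ 2.2  8.1 12.9]
   -39 180 [-0.1  5.4 10.1]
   -31 84 [-1.   3.6  8.1]
fit [462.148  98.7    -1.77    0.781] sd [0.562 0.676 0.006 0.189]
s now 150.18363939899834 off 0.38976573929628366 psi want 2.039273896288196
155 (array([-4.8, -0.3,  0. ]), array([-0.    , -0.0003, -0.0324]))
160 (array([-10.,  -0.,   0.]), array([-0.    , -0.0003, -0.0672]))
165 (array([-14.8,   0.4,   0. ]), array([-0.    , -0.0003, -0.099 ]))
170 (array([-19.9,   1. ,   0. ]), array([-0.    , -0.0003, -0.1337]))
175 (array([-24.6,   1.7,   0. ]), array([-0.    , -0.0003, -0.1656]))
180 (array([-29.8,   2.6,   0. ]), array([-0.    , -0.0003, -0.2003]))
185 (array([-34.4,   3.6,   0. ]), array([-0.    , -0.0003, -0.2321]))
[-0.21 -0.14  1.98  0.    1.29 -0.68]
collar black top [ 557.54093218 -124.39279957  118.59238488] [ 550.52986842 -134.9818749   108.66651721] [ 564.08446461 -116.75241921  124.33607065] 37
```

Request:
servo_tool(increments=[{"slide": [-5, 0.1, 0], "dr": [0, 0, -0.034], "jaw": 0.8}, {"slide": [-10, 0.4, 0], "dr": [0, 0, -0.067], "jaw": 0.8}, {"slide": [-15, 0.8, 0], "dr": [0, 0, -0.101], "jaw": 0.8}, {"slide": [-20, 1.4, 0], "dr": [0, 0, -0.134], "jaw": 0.8}, {"slide": [-25, 2.2, 0], "dr": [0, 0, -0.168], "jaw": 0.8}, {"slide": [-30, 3, 0], "dr": [0, 0, -0.202], "jaw": 0.8}, {"slide": [-30, 3, 0], "dr": [0, 0, -0.202], "jaw": 0.8}, {"slide": [-30, 3, 0], "dr": [0, 0, -0.202], "jaw": 0.8}])

```text
t: 16.05
tool_pos: [0.482, -0.073, 0.281]
orientation: [-1.368, -2.828, -0.0]
force: [-0.4, -0.5, -2.0]
opening: 0.0338
gripper_force: 19.9
```

```bash
python3 trk.py 185 190 195 200 205 210 215; python3 - <<'E'
from h import *
s,h,P=cl([462.15,98.7],-1.77)
for a in (230,235,240,245,250,255,260): print(a,np.hypot(*(P[abs(s-a).argmin()]-P[0])).round(1),h[abs(s-a).argmin()]+1.77, P[abs(s-a).argmin()])
E
```

```text
16.05 [481.98 -73.04 280.97] psi 2.2403 [-0.4 -0.5 -2. ] [-0.03 -0.14 -0.03] [ 3.e-04 -1.e-04 -1.e+00]
n 494 ahead [-52.9 -31.3]
   -55 50 [ 4.3 11.6 15.6]
   -47 180 [ 2.  8. 13.]
   -39 177 [-0.3  5.4 10.3]
   -31 87 [-1.1  3.5  8.2]
fit [462.156  98.698  -1.77    0.784] sd [0.559 0.68  0.005 0.189]
s now 180.567612687813 off 0.27547818488644016 psi want 2.241979946223105
185 (array([-4.5, -0.2, -0. ]), array([-0.0001, -0.0003, -0.0303]))
190 (array([-9.7,  0. , -0. ]), array([-0.0001, -0.0003, -0.065 ]))
195 (array([-14.5,   0.4,  -0. ]), array([-0.0001, -0.0003, -0.0968]))
200 (array([-19.6,   1. ,  -0. ]), array([-0.    , -0.0003, -0.1315]))
205 (array([-24.4,   1.7,  -0. ]), array([-0.    , -0.0003, -0.1634]))
210 (array([-29.5,   2.6,  -0. ]), array([-0.    , -0.0003, -0.1981]))
215 (array([-34.2,   3.7,  -0. ]), array([-0.    , -0.0003, -0.2299]))
230 212.5 1.200055648302727 [ 518.35145587 -106.28408611]
235 216.3 1.2337228714524207 [ 522.6483376  -108.93695282]
240 219.9 1.2673900946021146 [ 527.03208213 -111.44367943]
245 223.5 1.3010573177518086 [ 531.49772102 -113.80142489]
250 227.1 1.3089969389957472 [ 536.01841926 -116.05231774]
255 230.4 1.3089969389957472 [ 540.13013634 -118.09460216]
260 234.1 1.3089969389957472 [ 544.65302514 -120.34111502]
```

Request:
servo_tool(increments=[{"slide": [-5, 0.1, 0], "dr": [0, 0, -0.034], "jaw": 0.8}, {"slide": [-10, 0.5, 0], "dr": [0, 0, -0.067], "jaw": 0.8}, {"slide": [-15, 0.9, 0], "dr": [0, 0, -0.101], "jaw": 0.8}, {"slide": [-20, 1.5, 0], "dr": [0, 0, -0.134], "jaw": 0.8}, {"slide": [-25, 2.3, 0], "dr": [0, 0, -0.168], "jaw": 0.8}, {"slide": [-30, 3.2, 0], "dr": [0, 0, -0.202], "jaw": 0.8}, {"slide": [-30, 3.2, 0], "dr": [0, 0, -0.202], "jaw": 0.8}, {"slide": [-30, 3.2, 0], "dr": [0, 0, -0.202], "jaw": 0.8}])

```text
t: 16.9
tool_pos: [0.5031, -0.0945, 0.2809]
orientation: [-1.076, -2.951, -0.0]
force: [-0.3, 0.1, -1.2]
opening: 0.0339
gripper_force: 19.9
```

```bash
python3 trk.py 215 220 225 230 235 240 245
```

```text
16.9 [503.07 -94.55 280.93] psi 2.4423 [-0.3  0.1 -1.2] [ 0.01 -0.11 -0.03] [ 4.e-04 -1.e-04 -1.e+00]
n 508 ahead [-56.4 -31.4]
   -55 77 [ 2.9 12.  21.2]
   -47 164 [ 1.6  6.7 11.4]
   -39 175 [-0.4  5.3  9.9]
   -31 90 [-1.6  2.8  7.9]
fit [462.075  98.73   -1.769   0.768] sd [0.545 0.568 0.005 0.189]
s now 210.51752921535893 off 0.26631123682572067 psi want 2.442716440158658
215 (array([-4.2, -0.2,  0. ]), array([-0.0001, -0.0003, -0.029 ]))
220 (array([-9.4,  0. ,  0. ]), array([-0.0001, -0.0003, -0.0637]))
225 (array([-14.2,   0.4,   0. ]), array([-0.0001, -0.0003, -0.0956]))
230 (array([-19.4,   1. ,   0. ]), array([-0.    , -0.0004, -0.1303]))
235 (array([-24.1,   1.7,   0. ]), array([-0.    , -0.0004, -0.1621]))
240 (array([-29.2,   2.6,   0. ]), array([-0.    , -0.0004, -0.1968]))
245 (array([-33.9,   3.6,   0. ]), array([-0.    , -0.0004, -0.2287]))
```

Request:
servo_tool(increments=[{"slide": [-5, 0.2, 0], "dr": [0, 0, -0.034], "jaw": 0.8}, {"slide": [-10, 0.4, 0], "dr": [0, 0, -0.067], "jaw": 0.8}, {"slide": [-15, 0.8, 0], "dr": [0, 0, -0.1], "jaw": 0.8}, {"slide": [-20, 1.4, 0], "dr": [0, 0, -0.133], "jaw": 0.8}, {"slide": [-24, 2, 0], "dr": [0, 0, -0.16], "jaw": 0.8}, {"slide": [-24, 2, 0], "dr": [0, 0, -0.16], "jaw": 0.8}, {"slide": [-24, 2, 0], "dr": [0, 0, -0.16], "jaw": 0.8}])

```text
t: 17.65
tool_pos: [0.5228, -0.1086, 0.281]
orientation: [-0.836, -3.028, -0.0]
force: [-0.8, -0.1, -1.3]
opening: 0.0339
gripper_force: 19.9
```

```bash
python3 trk.py 240 243 246 250 255 260; python3 - <<'E'
from h import *
im,d,w=snap('wrist'); st,R,psi=pose(); l=(w*1000-st['tool_pos']*1000)@R
m=(l[...,0]<-20)&(l[...,0]>-75)&(abs(l[...,1])<28)&(w[...,2]>.1); a=l[m]; 
for x in range(-60,-28,2):
    k=a[(a[:,0]>=x)&(a[:,0]<x+2)]
    if len(k)>5: print(x+1,len(k),np.percentile(k[:,1],[2,98]).round(1),'ztop',(st['tool_pos'][2]*1000-np.percentile(k[:,2],3)).round(1))
cv2.imwrite('pics/w9.png',cv2.resize(im[180:330,170:350,::-1],(720,600)))
E
```

```text
17.65 [ 522.82 -108.55  280.97] psi 2.6028 [-0.8 -0.1 -1.3] [ 0.   -0.18 -0.03] [ 3.e-04  0.e+00 -1.e+00]
n 444 ahead [-51.2 -31.1]
   -55 13 [-7.  -6.2 12.1]
   -47 103 [-9.3  3.9 11.6]
   -39 141 [-10.6  -4.8  14.4]
   -31 187 [-9.8  2.7 13.3]
fit [461.144  95.578  -1.751   1.083] sd [0.398 0.412 0.003 0.196]
s now 231.35225375626044 off 0.5929177425563672 psi want 2.5997019918449458
240 (array([-8.6, -0.4, -0. ]), array([-0.    , -0.0004, -0.0546]))
243 (array([-11.6,  -0.2,  -0. ]), array([-0.    , -0.0004, -0.0748]))
246 (array([-14.7,   0.1,  -0. ]), array([-0.    , -0.0004, -0.0951]))
250 (array([-18.6,   0.5,  -0. ]), array([-0.    , -0.0004, -0.0967]))
255 (array([-23.3,   0.9,  -0. ]), array([-0.    , -0.0004, -0.0967]))
260 (array([-28.5,   1.4,  -0. ]), array([-0.    , -0.0004, -0.0967]))
-51 25 [-6.9 12.1] ztop 118.0
-49 58 [-5.5 10.9] ztop 119.5
-47 16 [-3.4  9.6] ztop 120.6
-45 20 [-9.7  8.2] ztop 123.4
-43 106 [-9.2 13.5] ztop 124.0
-41 108 [-9.8 14.3] ztop 124.5
-39 119 [-9.8 14.4] ztop 124.3
-37 125 [-10.8  13.2] ztop 124.2
-35 403 [-9.9 12.5] ztop 123.5
-33 87 [-3.  13.4] ztop 120.4
-31 22 [-2.3  4.5] ztop 116.9
```

View pics/w9.png

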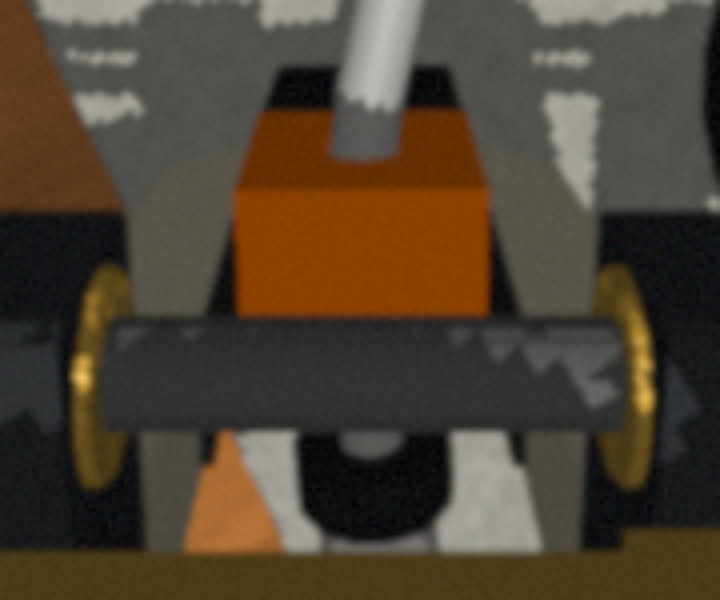

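The collar is ahead at crop (375,480), with its face about 34 mm ahead of the bore. That leaves about 18 to 19 mm until the carriage touches it.

Request:
servo_tool(increments=[{"slide": [-4, 0.1, 0], "dr": [0, 0, -0.027], "jaw": 0.8}, {"slide": [-8, 0.2, 0], "dr": [0, 0, -0.053], "jaw": 0.8}, {"slide": [-11, 0.3, 0], "dr": [0, 0, -0.073], "jaw": 0.8}, {"slide": [-13, 0.35, 0], "dr": [0, 0, -0.079], "jaw": 0.8}, {"slide": [-15, 0.45, 0], "dr": [0, 0, -0.079], "jaw": 0.8}, {"slide": [-15, 0.45, 0], "dr": [0, 0, -0.079], "jaw": 0.8}, {"slide": [-15, 0.45, 0], "dr": [0, 0, -0.079], "jaw": 0.8}])

```text
t: 18.45
tool_pos: [0.536, -0.116, 0.281]
orientation: [-0.715, -3.059, -0.0]
force: [-0.6, 0.4, -1.7]
opening: 0.034
gripper_force: 19.9
```

```bash
python3 - <<'E'
from h import *
st,R,psi=pose(); T=st['tool_pos']*1000
s,h,P=cl([462.075,98.73],-1.769); i=np.hypot(*(P-T[:2]).T).argmin(); print(T,psi,st['force'],st['wrist_torque'],s[i],R[:2,1]@(T[:2]-P[i]),h[i]+np.pi)
im,d,w=snap('wrist');l=(w*1000-T)@R
m=(l[...,0]<-14)&(l[...,0]>-75)&(abs(l[...,1])<28)&(w[...,2]>.116)&(im.sum(-1)<150); a=l[m]; 
for x in range(-60,-14,2):
    k=a[(a[:,0]>=x)&(a[:,0]<x+2)]
    if len(k)>5: print(x+1,len(k),np.percentile(k[:,1],[2,98]).round(1),'ztop',(st['tool_pos'][2]*1000-np.percentile(k[:,2],3)).round(1))
E
```

```text
[ 536.04011657 -115.99219115  280.95175062] 2.6826158823554076 [-0.64891513  0.44494241 -1.72980135] [ 0.01841648 -0.16436168  0.00731595] 250.20868113522536 -0.09159672417505754 2.6815895925855404
-29 32 [-8.9  6.3] ztop 123.7
-27 75 [-9.2  7.3] ztop 124.1
-25 17 [-5.   3.1] ztop 124.7
```

Request:
servo_tool(increments=[{"slide": [-0.7, 0, 0], "dr": [0, 0, 0], "jaw": 0.8}, {"slide": [-1.4, 0, 0], "dr": [0, 0, 0], "jaw": 0.8}, {"slide": [-1.4, 0, 0], "dr": [0, 0, 0], "jaw": 0.8}])

```text
t: 18.8
tool_pos: [0.5373, -0.1166, 0.2811]
orientation: [0.714, 3.059, -0.0]
force: [0.0, -0.4, -0.7]
opening: 0.034
gripper_force: 19.9
```

Request:
servo_tool(increments=[{"slide": [-0.5, 0, 0], "dr": [0, 0, 0], "jaw": 0.8}, {"slide": [-1, 0, 0], "dr": [0, 0, 0], "jaw": 0.8}, {"slide": [-1, 0, 0], "dr": [0, 0, 0], "jaw": 0.8}])

```text
t: 19.1
tool_pos: [0.5382, -0.1171, 0.2811]
orientation: [0.714, 3.059, 0.0]
force: [0.2, -0.8, -1.8]
opening: 0.0337
gripper_force: 19.9
```

Request:
servo_tool(increments=[{"slide": [-0.5, 0, 0], "dr": [0, 0, 0], "jaw": 0.8}, {"slide": [-1, 0, 0], "dr": [0, 0, 0], "jaw": 0.8}, {"slide": [-1, 0, 0], "dr": [0, 0, 0], "jaw": 0.8}])

```text
t: 19.4
tool_pos: [0.5392, -0.1175, 0.281]
orientation: [0.714, 3.059, -0.0]
force: [-0.4, -0.5, -1.3]
opening: 0.0337
gripper_force: 19.9
```

Request:
servo_tool(increments=[{"slide": [-0.5, 0, 0], "dr": [0, 0, 0], "jaw": 0.8}, {"slide": [-1, 0, 0], "dr": [0, 0, 0], "jaw": 0.8}, {"slide": [-1, 0, 0], "dr": [0, 0, 0], "jaw": 0.8}])

```text
t: 19.7
tool_pos: [0.5399, -0.1179, 0.281]
orientation: [-0.714, -3.059, -0.0]
force: [-1.8, 1.1, -0.4]
opening: 0.0338
gripper_force: 19.9
```

```bash
python3 -c "
from h import *
st,R,psi=pose();print(st['tool_pos'],st['force'],R.T@st['force'])
im,d,w=snap('wrist');T=st['tool_pos']*1000;l=(w*1000-T)@R
m=(l[...,0]<5)&(l[...,0]>-45)&(abs(l[...,1])<28)&(w[...,2]>.116)&(im.sum(-1)<150); a=l[m]
print(np.percentile(a[:,0],[1,50,99]) if len(a) else 0)
im,d,w=snap('side')
cv2.imwrite('pics/s9.png',cv2.resize(im[90:190,215:340,::-1],(750,600)))
"
```

```text
[ 0.53987376 -0.1178743   0.28097568] [-1.79531608  1.05317198 -0.36469802] [2.07582654 0.14921381 0.36608077]
[-7.54754787 -0.91933731  4.93009939]
```

View pics/s9.png

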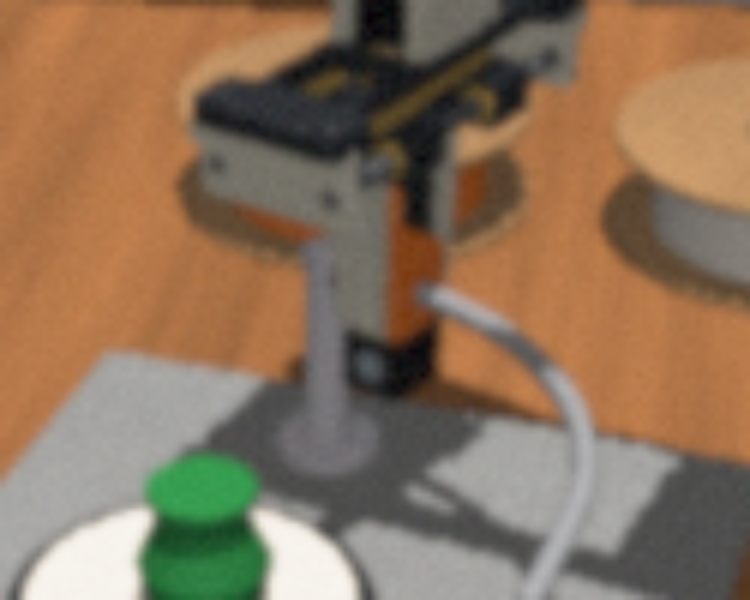

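The carriage is at (410,290) with its lens towards the turntable at (368,362), close against the collar beside the post. The resisting force is now 2 N, so I'll confirm contact.

Request:
servo_tool(increments=[{"slide": [-0.5, 0, 0], "dr": [0, 0, 0], "jaw": 0.8}, {"slide": [-0.5, 0, 0], "dr": [0, 0, 0], "jaw": 0.8}])

```text
t: 20.0
tool_pos: [0.5401, -0.118, 0.281]
orientation: [-0.714, -3.058, -0.0]
force: [-5.5, 2.1, 2.0]
opening: 0.0338
gripper_force: 19.9
```

Request:
servo_tool(increments=[{"slide": [0.9, 0, 0.5], "dr": [0, 0, 0], "jaw": 0.8}, {"slide": [0.9, 0, 1.0], "dr": [0, 0, 0], "jaw": 0.8}, {"slide": [0.9, 0, 1.3], "dr": [0, 0, 0], "jaw": 0.8}, {"slide": [0.9, 0, 1.3], "dr": [0, 0, 0], "jaw": 0.8}], force=10)

```text
t: 20.4
tool_pos: [0.5397, -0.1179, 0.2797]
orientation: [0.714, 3.059, -0.0]
force: [-0.3, 0.6, -1.3]
opening: 0.0338
gripper_force: 10.0
```

Request:
servo_tool(increments=[{"slide": [0, 0, 0], "dr": [0, 0, 0], "jaw": 0.6}, {"slide": [0, 0, 0], "dr": [0, 0, 0], "jaw": 0.5}, {"slide": [0, 0, 0], "dr": [0, 0, 0], "jaw": 0.3}, {"slide": [0, 0, 0], "dr": [0, 0, 0], "jaw": 0.3}, {"slide": [0, 0, 0], "dr": [0, 0, 0], "jaw": 0.3}, {"slide": [0, 0, 0], "dr": [0, 0, 0], "jaw": 0.3}, {"slide": [0, 0, 0], "dr": [0, 0, 0], "jaw": 0.3}])

```text
t: 21.1
tool_pos: [0.5396, -0.1178, 0.2798]
orientation: [0.714, 3.059, -0.0]
force: [-0.2, 0.7, -0.4]
opening: 0.065
gripper_force: 0.0
```

Released. I'll lift straight up and check.

Request:
servo_tool(increments=[{"slide": [0, 0, -10], "dr": [0, 0, 0], "jaw": 0.3}, {"slide": [0, 0, -30], "dr": [0, 0, 0], "jaw": 0.3}, {"slide": [0, 0, -60], "dr": [0, 0, 0], "jaw": 0.3}, {"slide": [0, 0, -100], "dr": [0, 0, 0], "jaw": 0.3}, {"slide": [30, 0, -120], "dr": [0, 0, 0], "jaw": 0.3}, {"slide": [60, 0, -120], "dr": [0, 0, 0], "jaw": 0.3}, {"slide": [60, 0, -120], "dr": [0, 0, 0], "jaw": 0.3}, {"slide": [60, 0, -120], "dr": [0, 0, 0], "jaw": 0.3}, {"slide": [60, 0, -120], "dr": [0, 0, 0], "jaw": 0.3}, {"slide": [60, 0, -120], "dr": [0, 0, 0], "jaw": 0.3}])

```text
t: 22.1
tool_pos: [0.4863, -0.0915, 0.3996]
orientation: [-0.715, -3.059, 0.0]
force: [-0.2, 0.0, -0.4]
opening: 0.0653
gripper_force: 0.0
```

```bash
python3 - <<'E'
from h import *
o=[]
for n in('side','top','wrist'):
    im,d,w=snap(n); S=cv2.cvtColor(im,cv2.COLOR_RGB2HSV)[...,1]
    m=(S>130)&(w[...,2]>.121)&(w[...,2]<.134)&(np.hypot(w[...,0]-.54,w[...,1]+.118)<.04)
    p=w[m]*1000; print(n,len(p),p.mean(0) if len(p) else 0, p[:,2].min() if len(p) else 0, p[:,2].max() if len(p) else 0)
    if len(p)>5: print(cv2.minAreaRect(p[:,:2].astype(np.float32)))
    if n=='side': cv2.imwrite('pics/fin.png',cv2.resize(im[90:190,215:340,::-1],(750,600)))
E
```

```text
side 109 [ 541.20029453 -115.13148625  125.35565284] 121.00767395938034 128.4805138594002
((544.1032104492188, -118.369873046875), (35.16151428222656, 39.68037033081055), 60.561927795410156)
top 0 0 0 0
wrist 719 [ 535.26017838 -115.37759433  126.97797159] 121.026579571911 129.47201201862472
((536.0938110351562, -116.023681640625), (32.28567123413086, 23.680463790893555), 63.739688873291016)
```

View pics/fin.png

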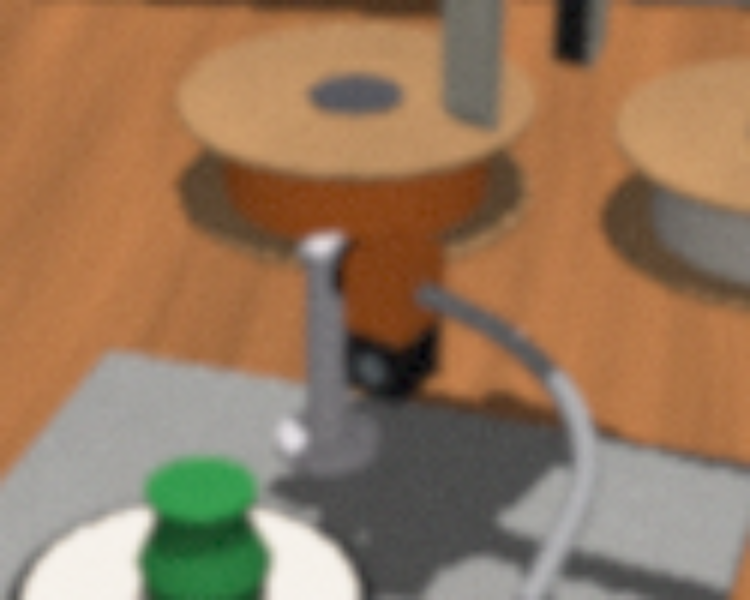

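The carriage hangs upright at the collar (395,290), with its lens towards the turntable (372,368) and the gripper clear.

```bash
python3 -c "
from plant import *
print(close_job())"
```

```text
the job is handed in; nothing more can be done
None
```

I threaded the orange carriage on to the rail, slid it round the bend to the stop collar and let go. It hangs upright there with its lens towards the turntable, and the job is handed in at about 22 s; the hand-in gave no verdict.

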